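# Snap the gear cover onto the driller's drive box

## Task

Lift the aluminium cover off its wooden block by the handle, set it over the four white snap studs of the blue drive box and press it down evenly, corner by corner, until all four orange tongues have clicked out over the plate, then let go. The studs are brittle: never push the cover onto them with more than about 2 kg (20 N), and never let it tip steeply. Leave everything else on the bench where it is.

Things in the scene. Friction and masses are not known exactly. Their poses are not given: they have to be found in the camera images.
- box: open pale blue drive box with brass gears inside, 130 (x) x 186 (y) x 26 mm high, fixed, walls 5 mm; origin at the centre of its underside, z up. Four upright snap studs stand in it at x = +-46, y = +-70 mm, all on one levelling frame that is set anew each time and is not measured: their seats lie 36 mm above the box's underside, give or take 4 mm, all alike.
- seats (a point): point on the box, midway between the four studs at the nominal seat height, 36 mm above its underside (true height up to 4 mm off). A stud: dark foot 22 mm across whose flat top is the cover's seat, a hard stop; above it a white pin 11 mm across, tip 24 mm above the seat, the top 8 mm tapering to 4 mm. One orange sprung tongue on the side facing the nearer y end of the box.
- tongues (a point): point on the box midway between the studs at the nominal height of the tongues' lower edges, 5.6 mm above the seats (so up to 4 mm off as well). A tongue sticks out 3.5 mm below a long ramp, so a cover laid on lightly hangs about 9 to 13 mm above its seats. Each tongue takes roughly 6 to 12 N of push to give, and clicks out over the plate about 1.5 mm before the seat.
- rest: wooden block 150 (x) x 200 (y) x 20 mm high, fixed, on which the cover lies at the start; origin at the centre of its underside
- cover: loose aluminium cover plate 124 (x) x 176 (y) x 4 mm, about 0.3 kg, black bar handle on top; origin at the centre of its underside, z up. Square holes 13 x 13 mm at x = +-46, y = +-70 mm: 1 mm of play all round a pin. Fits either way round. Red spots on top at x = +-46, y = +-44 mm are good places to push, clear of studs and handle.
- cover_grip (a point): centre of the cover's handle bar, 38 mm above the plate's underside, axes as the cover's. The bar runs along the cover's y, 70 mm long, 14 mm wide (x), 12 mm high, on two posts 30 mm either side of the centre, open beneath: 28 mm clear between bar and plate.
- cover_hole0 (a point): centre of the cover's hole at cover (-46, -70) mm, at the underside of the plate
- cover_hole1 (a point): centre of the cover's hole at cover (-46, 70) mm, at the underside of the plate
- cover_hole2 (a point): centre of the cover's hole at cover (46, -70) mm, at the underside of the plate
- cover_hole3 (a point): centre of the cover's hole at cover (46, 70) mm, at the underside of the plate
- tongue0 (a joint): orange spring tongue of the stud at box (-46, -70) mm: 0 = sprung fully out, grows as it is pushed in towards the pin, up to 0.0045 m. About 0.0015 to 0.0035 while the side of a hole is rubbing past it, and springs back near 0 once the cover has clicked below it.
- tongue1 (a joint): orange spring tongue of the stud at box (-46, 70) mm: 0 = sprung fully out, grows as it is pushed in towards the pin, up to 0.0045 m. About 0.0015 to 0.0035 while the side of a hole is rubbing past it, and springs back near 0 once the cover has clicked below it.
- tongue2 (a joint): orange spring tongue of the stud at box (46, -70) mm: 0 = sprung fully out, grows as it is pushed in towards the pin, up to 0.0045 m. About 0.0015 to 0.0035 while the side of a hole is rubbing past it, and springs back near 0 once the cover has clicked below it.
- tongue3 (a joint): orange spring tongue of the stud at box (46, 70) mm: 0 = sprung fully out, grows as it is pushed in towards the pin, up to 0.0045 m. About 0.0015 to 0.0035 while the side of a hole is rubbing past it, and springs back near 0 once the cover has clicked below it.
- pads (a joint): squash of the rubber pads on which the whole frame of studs stands, m: about 0 unloaded, 0.0010 at 25 N of total downward load on the four studs (1 mm per 25 N, the cover's own 3 N counted in). Too stiff to see by eye.
- loupe: black eyepiece loupe, 40 mm across, 32 mm high; bystander, origin under its centre
- collet: upright brass collet, 24 mm across, 46 mm high; bystander, origin under its centre
- spare_wheel: flat brass wheel, 48 mm across, 8 mm high; bystander, origin under its centre
- driver: screwdriver 170 mm long, lying; bystander, origin under its centre
- oiler: yellow oil bottle with red cap, 44 mm across, 85 mm high; bystander, origin under its centre
- chip_brush: brush 130 mm long, lying; bystander, origin under its centre
Mind the look-alikes: they are no part of the job. Leave any green or purple look-alike of the cover alone.

How it is judged:
By the outcome, as a careful person would: the job done as asked, in the order asked, and still so for the second after the job is handed in, with the robot touching nothing.
It also fails if it takes over 72 s, if anything falls off the work surface, if the arm or the gripper's body presses on something with over 40 N, if the wrist force passes 120 N, or if a joint passes its speed limit or range.

## Robot

A 6-joint arm with a two-finger parallel gripper is mounted at the origin on the work surface. World frame = base frame: x ahead of the robot, y to its left, z up, the work surface at z = 0. Lengths are in m, angles in rad, forces in N, time in s.
With the tool pointing down it reaches from about 0.375 to 0.75 m from the base axis. Payload 9 kg.
Tool frame: the origin (TCP) lies midway between the tips of the shut fingers; the grasp point (between the pads) lies 19 mm behind it; z points along the fingers, x is the direction in which the jaws open and shut, and the axes are right-handed (so a half turn about z gives the same grasp; the last joint's range is limited). The gripper opens to 85 mm and grips with 20 to 120 N. Pads are 22 mm wide; open, the fingers measure 114 mm over their backs; the gripper's body (76 mm by 85 mm) begins 54 mm behind the grasp point. The pads swing forward as they close: fully open they stand 13 mm farther back than shut.
Start: joints at [-1.436, 0.104, 0.097, 1.564, 0, 1.353], TCP at [0.207, -0.563, 0.231] pointing down, gripper open.
Joint ranges: [-2.99, 2.99], [-0.84, 1.86], [-1.1, 1.16], [-1.84, 2.11], [-1.51, 1.56], [-3.14, 3.14]. Speed limits (rad/s): [2.22, 2.22, 2.57, 3.14, 3.14, 3.14].

## Interface

Orientations are given as a unit quaternion [w, x, y, z].
In Python, from cell import manip gives the robot as it stands.
- The arm moves only by the tool play_rows, never from a script. Its argument "increments" is a list that holds one entry, the list of rows, each a list of 7 numbers: the shift along the tool's x, y, z scaled (see below), then the turn, a rotation vector about the tool's x, y, z scaled (see below), then the opening, from -1 (shut) to 1 (fully open). A call has 1 to 12 rows; each row is the pose to reach, as a shift and turn from the pose commanded when the call began, along the tool's axes at that moment, turning the shorter way round; what a row does not reach only later rows make up. The controller multiplies each number of a shift by 0.5 m and each number of a turn by 360 degrees. A row lasts 1/12 s, in which the tool goes at most 41.7 mm and 7.16 degrees, less where a joint would pass 70% of its speed; a pose out of reach is approached as far as the arm can. A call with a number of a shift or a turn outside -1 to 1 is refused whole. A call with a gripper value outside its range is refused whole. The fingers move at their own pace and stop on an object; "squeeze" is the grip in N (left out, the last holds). Time passes only in rows, so rows that repeat a pose let the fingers close. It gives the time, the measured TCP pose, the force and the opening at its end, in the units of the state.
- manip.state(): the state, without advancing time (a new reading comes with each control period).
- manip.get_image(name): name is "side" or "top" or "wrist"; returns (picture, depth): 480x640x3 uint8, red, green, blue; 480x640 float32, m along the optical axis (not along the pixel's ray), 0 where there is no reading.
- manip.camera_model(name): a dict with "fx", "fy", "cx", "cy" (pixels), "cam_to_world" (4x4, takes a point from camera to world coordinates). Camera axes: x right, y up, looking along -z (the intrinsics and any distortion apply to the point x, -y, -z); pixel columns grow to the right and rows downward; lengths in m; the calibration is good to about 2 mm. A picture is of the moment at which its call begins: read the wrist's pose just before it. camera_model takes no time and is no camera call; for the wrist camera it gives the pose at the moment of the call.
- manip.sign_off(): hands the job in, once; it reports no verdict.
Trained networks look in the newest picture that a camera, given by its name, has taken for a name from the list of things; names that differ only in an ending like _2 or _b are one class to them, and where a whole thing is asked for, a point or a joint stands for the part that bears it (a point fixed in the world has none). Each returns a list of dicts, best first, with "score" (0 to 1); they miss things now and then, are a little off and sometimes report something else, mostly with a low value. They report only what shows in the picture. A call takes as long as a camera call. They do not tell look-alikes from the thing itself.
- manip.search_frame(camera, target): "at" ([column, row] in pixels, amid what is visible of it).
- manip.outline_of(camera, target): "region" (480x640 bool, what is visible of it) and "at" ([column, row] in pixels, amid what is visible of it).
- manip.tip_of(camera, target): "at" ([column, row] in pixels: a listed point, or the origin of a listed thing).
The state is a dict: "time_s": time; "qpos": joint angles; "qd": joint speeds; "joint_efforts": joint torques, N m; "eef_pos": TCP position; "ee_rot": TCP orientation; "force": force on the tool from outside, world axes, zero at the start; "moment": the same for the moment, N m; "gripper_width": finger opening in m.
Only numpy, scipy, OpenCV 4.12 (cv2) and the standard library are available. Lean on these libraries where they do the work, as an engineer would, in place of code of your own. Each camera call takes 0.05 s, during which the arm holds its last target. There are 200 camera calls.

## Working session

There is one attempt and no reset: what is moved stays moved. The work goes in short steps, Python scripts to look and compute and a tool call to move; the robot and the scene stay as the last step left them, time stands still between calls to the robot, and variables do not carry over. Pictures are saved under pics/ and viewed, about 8 in all and at most 12, crops included, and the job is handed in when it is done.

Besides the shell and the picture viewer there is one more tool, called after "Request:" as name(argument=value, ...) on one line, values as JSON. play_rows: Moves the arm, as the interface text tells. Its arguments: {"type":"object","properties":{"increments":{"type":"array"},"squeeze":{"type":"number"}},"required":["increments"]}

```bash
ls; mkdir -p pics; cat > h.py <<'E'
import numpy as np, cv2
from scipy.spatial.transform import Rotation as R
from cell import manip
def px2w(cam,uv,z=None,depth=None,m=None):
    m=m or manip.camera_model(cam); u,v=uv
    d=np.array([(u-m['cx'])/m['fx'],-(v-m['cy'])/m['fy'],-1.0]); T=np.array(m['cam_to_world'])
    if z is None: return (T@np.r_[d*depth,1])[:3]
    r=T[:3,:3]@d; o=T[:3,3]; return o+r*(z-o[2])/r[2]
def cloud(cam,depth,m=None):
    m=m or manip.camera_model(cam); v,u=np.mgrid[:480,:640]
    p=np.stack([(u-m['cx'])/m['fx']*depth,-(v-m['cy'])/m['fy']*depth,-depth,np.ones_like(depth)],-1)
    return (p@np.array(m['cam_to_world']).T)[...,:3]
def save(n,im): cv2.imwrite('pics/'+n,im[...,::-1])
E
python3 - <<'E'
from h import *
for c in ['top','side']:
    im,d=manip.get_image(c); save(c+'0.png',im); np.save(c+'0.npy',d)
    m=manip.camera_model(c); print(c,{k:np.round(v,3).tolist() if k=='cam_to_world' else v for k,v in m.items()})
    P=cloud(c,d)
    for t in ['box','cover','rest','seats','cover_grip']:
        for r in manip.tip_of(c,t)[:3]:
            u,v=np.clip(np.round(r['at']).astype(int),0,[639,479]); print(t,np.round(r['at'],1),round(r['score'],2),P[v,u].round(4))
print(manip.state())
E
```

```text
pics
top {'fx': 621.1445064099426, 'fy': 621.1445064099426, 'cx': 322.84284538069323, 'cy': 233.69794658615615, 'cam_to_world': [[0.024, 0.982, -0.187, 0.258], [-0.999, 0.029, 0.027, 0.018], [0.032, 0.186, 0.982, 1.462], [0.0, 0.0, 0.0, 1.0]]}
box [414.6 237.3] 0.86 [ 0.532  -0.2404  0.017 ]
box [226.4 234.2] 0.58 [0.5245 0.2061 0.0248]
cover [226.3 235.8] 0.77 [0.5199 0.206  0.0238]
cover [226.6 130.5] 0.77 [0.7729 0.2143 0.0457]
cover [206.3 346.8] 0.76 [0.2631 0.2346 0.0435]
seats [417.4 233.8] 0.71 [ 0.5386 -0.2444  0.0214]
seats [318.4 164.4] 0.23 [ 0.7051 -0.0053  0.016 ]
cover_grip [204.9 349.7] 0.89 [0.2564 0.2365 0.0434]
cover_grip [227.1 234.5] 0.86 [0.5244 0.2036 0.0261]
cover_grip [400.2 346.2] 0.78 [ 0.2757 -0.2004  0.0447]
side {'fx': 442.9965122070878, 'fy': 442.9965122070878, 'cx': 320.06967014430876, 'cy': 244.70078870306048, 'cam_to_world': [[-0.769, 0.345, -0.538, -0.013], [-0.638, -0.445, 0.628, 0.611], [-0.023, 0.826, 0.563, 0.617], [0.0, 0.0, 0.0, 1.0]]}
box [374.1 220.7] 0.6 [ 0.5229 -0.2341  0.0131]
cover [247.5 308. ] 0.97 [0.521  0.2104 0.0278]
cover [346.6 
[... 339 characters left out ...]
06]
{'time_s': 0.6, 'qpos': array([-1.43568147e+00,  1.04067746e-01,  9.73172943e-02,  1.56391694e+00,
        6.37147275e-06,  1.35307654e+00]), 'qd': array([ 2.40138144e-04, -2.14613814e-05, -2.91291540e-03, -6.82777598e-04,
        3.29702607e-04,  8.97703305e-04]), 'joint_efforts': array([-3.13626129e-03, -5.56481445e+01,  5.03565538e+01,  4.28402291e-04,
       -5.46275478e-04,  1.08839376e-05]), 'eef_pos': array([ 0.20733967, -0.56307125,  0.23135911]), 'ee_rot': array([ 4.52695233e-05,  8.20231433e-01, -5.72031810e-01,  4.60066060e-05]), 'force': array([0.33348722, 0.07739962, 0.19476167]), 'moment': array([-0.04388936,  0.03875176,  0.01940679]), 'gripper_width': 0.08562717503015473}
```

View pics/top0.png

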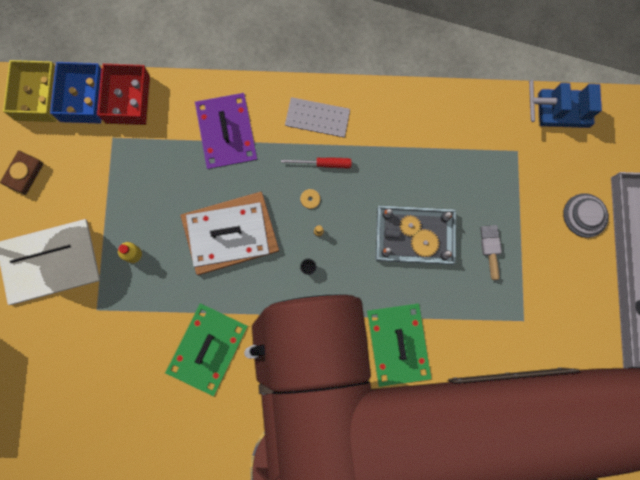

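View pics/side0.png

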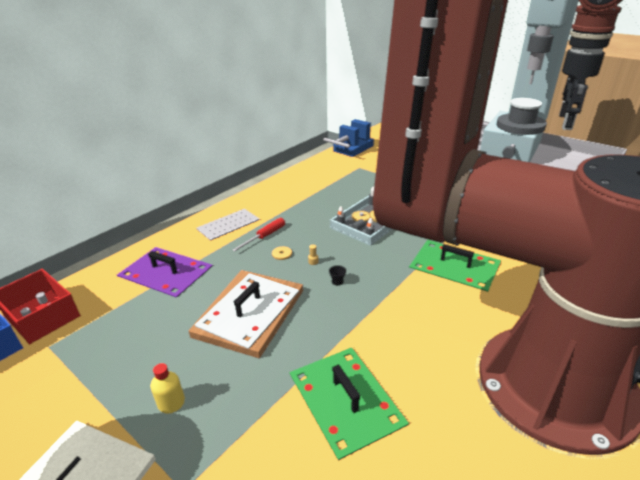

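The candidates are purple (226,130), green (206,347), green (400,346) and the aluminium one (227,236) on the brown wooden block. The last fits the description. The box is at (416,236). I'll measure both and confirm with a crop.

```bash
python3 - <<'E'
from h import *
im,d=manip.get_image('top'); P=cloud('top',d)
def rect(mask,z):
    pts=np.argwhere(mask)[:,::-1]
    w=np.array([px2w('top',p,z=z)[:2] for p in pts],np.float32)
    c,s,a=cv2.minAreaRect(w); print(np.round(c,4),np.round(s,4),round(a,2))
hsv=cv2.cvtColor(im,cv2.COLOR_RGB2HSV)
for t,z in [('cover',.024),('box',.026)]:
    for r in manip.outline_of('top',t)[:4]:
        print(t,np.round(r['at']),round(r['score'],2),r['region'].sum()); rect(r['region'],z)
for t in ['cover_hole0','cover_hole1','cover_hole2','cover_hole3']:
    print(t,[(np.round(r['at'],1).tolist(),px2w('top',r['at'],z=.022)[:2].round(4).tolist()) for r in manip.tip_of('top',t) if 180<r['at'][0]<285 and 190<r['at'][1]<275])
for t,z in [('tongue0',.045),('tongue1',.045),('tongue2',.045),('tongue3',.045)]:
    print(t,[(np.round(r['at'],1).tolist(),px2w('top',r['at'],z=z)[:2].round(4).tolist()) for r in manip.search_frame('top',t) if r['at'][0]>370])
print(px2w('top',(227,233),z=.062),px2w('top',(416,236),z=.01))
g=np.hstack([im[185:285,175:295],im[185:285,360:480]])
save('crop.png',cv2.resize(g,None,fx=3.3,fy=3.3,interpolation=cv2.INTER_CUBIC))
m=manip.camera_model('wrist');s=manip.state();T=np.eye(4);T[:3,:3]=R.from_quat(np.roll(s['ee_rot'],-1)).as_matrix();T[:3,3]=s['eef_pos']
print((np.linalg.inv(T)@m['cam_to_world']).round(3),m['fx'],m['cx'],m['cy'],T[:3,:3].round(3))
E
```

```text
cover [225. 234.] 0.89 3816Traceback (most recent call last):
  File "<stdin>", line 10, in <module>
  File "<stdin>", line 5, in rect
  File "h.py", line 5, in px2w
    m=m or manip.camera_model(cam); u,v=uv
           ~~~~~~~~~~~~~~~~~~^^^^^
ValueError: time passes only in moves, steps and waits
```

```bash
python3 - <<'E'
from h import *
im,d=manip.get_image('top'); M=manip.camera_model('top')
def rect(mask,z):
    w=np.array([px2w('top',p,z=z,m=M)[:2] for p in np.argwhere(mask)[:,::-1]],np.float32)
    c,s,a=cv2.minAreaRect(w); print(np.round(c,4),np.round(s,4),round(a,2))
for t,z in [('cover',.024),('box',.026)]:
    for r in manip.outline_of('top',t)[:4]:
        print(t,np.round(r['at']),round(r['score'],2),r['region'].sum()); rect(r['region'],z)
for t in ['cover_hole0','cover_hole1','cover_hole2','cover_hole3']:
    print(t,[(np.round(r['at'],1).tolist(),px2w('top',r['at'],z=.022,m=M)[:2].round(4).tolist()) for r in manip.tip_of('top',t) if 180<r['at'][0]<285 and 190<r['at'][1]<275])
for t,z in [('tongue0',.045),('tongue1',.045),('tongue2',.045),('tongue3',.045)]:
    print(t,[(np.round(r['at'],1).tolist(),px2w('top',r['at'],z=z,m=M)[:2].round(4).tolist()) for r in manip.search_frame('top',t) if r['at'][0]>370])
print(px2w('top',(227,233),z=.062,m=M),px2w('top',(416,236),z=.01,m=M))
g=np.hstack([im[185:285,175:295],im[185:285,360:480]])
save('crop.png',cv2.resize(g,None,fx=3.3,fy=3.3,interpolation=cv2.INTER_CUBIC))
m=manip.camera_model('wrist');s=manip.state();T=np.eye(4);T[:3,:3]=R.from_quat(np.roll(s['ee_rot'],-1)).as_matrix();T[:3,3]=s['eef_pos']
print((np.linalg.inv(T)@m['cam_to_world']).round(3),m['fx'],m['cx'],m['cy'],T[:3,:3].round(3),s['time_s'])
E
```

```text
cover [228. 235.] 0.95 3775
[0.5256 0.2051] [0.1247 0.1757] 11.57
cover [399. 343.] 0.94 3979
[ 0.2805 -0.1995] [0.1736 0.1228] 9.28
cover [207. 347.] 0.87 4026
[0.259 0.238] [0.1225 0.1731] 66.34
cover [225. 132.] 0.82 3337
[0.7814 0.222 ] [0.1748 0.1226] 12.74
box [311. 269.] 0.63 213
[0.4519 0.013 ] [0.0375 0.035 ] 1.63
box [415. 239.] 0.6 4396
[ 0.5372 -0.2386] [0.1889 0.1369] 87.73
box [305. 197.] 0.4 279
[0.6173 0.0118] [0.0441 0.0428] 1.79
cover_hole0 [([201.8, 257.8], [0.467, 0.2596]), ([261.8, 245.8], [0.4994, 0.1215]), ([194.7, 221.1], [0.5537, 0.2814]), ([252.3, 209.6], [0.5857, 0.1476])]
cover_hole1 [([201.8, 257.8], [0.467, 0.2596]), ([261.8, 245.8], [0.4994, 0.1215]), ([194.7, 221.1], [0.5537, 0.2814]), ([252.3, 209.6], [0.5857, 0.1476])]
cover_hole2 [([201.8, 257.8], [0.467, 0.2596]), ([261.8, 245.8], [0.4994, 0.1215]), ([194.7, 221.1], [0.5537, 0.2814]), ([252.3, 209.6], [0.5857, 0.1476])]
cover_hole3 [([201.8, 257.8], [0.467, 0.2596]), ([261.8, 245.8], [0.4994, 0.1215]), ([194.7, 221.1], [0.5537, 0.2814]), ([252.3, 209.6], [0.5857, 0.1476])]
tongue0 []
tongue1 []
tongue2 []
tongue3 []
[0.52001066 0.19912513 0.062     ] [ 0.53586333 -0.24408433  0.01      ]
[[ 1.    -0.001  0.001  0.   ]
 [-0.    -0.95  -0.314 -0.081]
 [ 0.001  0.314 -0.95  -0.143]
 [ 0.     0.     0.     1.   ]] 356.1587020383704 320.18786068847027 242.05809085261933 [[ 0.346 -0.938  0.   ]
 [-0.938 -0.346 -0.   ]
 [ 0.     0.    -1.   ]] 1.25
```

View pics/crop.png

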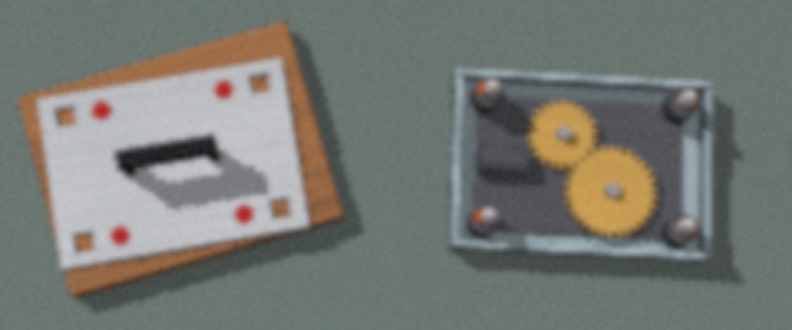

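Request:
play_rows(increments=[[[-0.38,-0.844,0.12,0,0,-0.1875,1],[-0.38,-0.844,0.12,0,0,-0.1875,1],[-0.38,-0.844,0.12,0,0,-0.1875,1],[-0.38,-0.844,0.12,0,0,-0.1875,1],[-0.38,-0.844,0.12,0,0,-0.1875,1],[-0.38,-0.844,0.12,0,0,-0.1875,1],[-0.38,-0.844,0.12,0,0,-0.1875,1],[-0.38,-0.844,0.12,0,0,-0.1875,1],[-0.38,-0.844,0.12,0,0,-0.1875,1],[-0.38,-0.844,0.12,0,0,-0.1875,1],[-0.38,-0.844,0.12,0,0,-0.1875,1],[-0.38,-0.844,0.12,0,0,-0.1875,1]]])

```text
time_s: 2.25
eef_pos: [0.5405, -0.2343, 0.1702]
ee_rot: [-0.001, 1.0, -0.018, 0.0]
force: [-0.8, 0.3, 0.1]
gripper_width: 0.0853
```

Request:
play_rows(increments=[[[0,0,0,0,0,0,1],[0,0,0,0,0,0,1],[0,0,0,0,0,0,1]]])

```text
time_s: 2.5
eef_pos: [0.5371, -0.2399, 0.1715]
ee_rot: [0.0, 1.0, -0.02, -0.0]
force: [0.1, -0.8, 0.6]
gripper_width: 0.0855
```

```bash
python3 - <<'E'
from h import *
M=manip.camera_model('wrist');s=manip.state()
im,d=manip.get_image('wrist'); save('w1.png',im); np.save('w1.npy',d); np.save('w1m.npy',M,allow_pickle=True); P=cloud('wrist',d,M)
print(s['eef_pos'].round(4),s['ee_rot'].round(4),s['force'])
for t in ['tongue0','tongue1','tongue2','tongue3']:
    for r in manip.search_frame('wrist',t)[:5]:
        u,v=np.round(r['at']).astype(int); print(t,np.round(r['at'],1),round(r['score'],2),P[v,u].round(4))
for t in ['box','seats','tongues']:
    for r in manip.tip_of('wrist',t)[:2]:
        u,v=np.round(r['at']).astype(int); print(t,np.round(r['at'],1),round(r['score'],2),px2w('wrist',r['at'],z=.036,m=M).round(4))
# height histogram within the box
sel=(abs(P[...,0]-.537)<.08)&(abs(P[...,1]+.24)<.11)&(P[...,2]>.02)
h,e=np.histogram(P[sel][:,2],bins=np.arange(.02,.08,.002)); print(dict(zip(e.round(3).tolist(),h.tolist())))
E
```

```text
[ 0.5371 -0.2399  0.1715] [ 3.000e-04  9.998e-01 -2.040e-02 -0.000e+00] [ 0.1155698  -0.84294054  0.56300376]
tongue0 [549.5   4.3] 0.69 [ 0.7055 -0.0852  0.0238]
tongue0 [253.4 136.6] 0.56 [ 0.4931 -0.1656  0.0546]
tongue0 [382.6 129.5] 0.38 [ 0.5857 -0.1648  0.0453]
tongue0 [319.3 210.9] 0.38 [ 0.5366 -0.2288  0.0193]
tongue1 [549.5   4.3] 0.69 [ 0.7055 -0.0852  0.0238]
tongue1 [253.4 136.6] 0.56 [ 0.4931 -0.1656  0.0546]
tongue1 [382.6 129.5] 0.38 [ 0.5857 -0.1648  0.0453]
tongue1 [319.3 210.9] 0.38 [ 0.5366 -0.2288  0.0193]
tongue2 [549.5   4.3] 0.69 [ 0.7055 -0.0852  0.0238]
tongue2 [253.4 136.6] 0.56 [ 0.4931 -0.1656  0.0546]
tongue2 [382.6 129.5] 0.38 [ 0.5857 -0.1648  0.0453]
tongue2 [319.3 210.9] 0.38 [ 0.5366 -0.2288  0.0193]
tongue3 [549.5   4.3] 0.69 [ 0.7055 -0.0852  0.0238]
tongue3 [253.4 136.6] 0.56 [ 0.4931 -0.1656  0.0546]
tongue3 [382.6 129.5] 0.38 [ 0.5857 -0.1648  0.0453]
tongue3 [319.3 210.9] 0.38 [ 0.5366 -0.2288  0.0193]
box [315.4 219.4] 0.85 [ 0.5337 -0.2317  0.036 ]
seats [318.8 232.4] 0.69 [ 0.536  -0.2428  0.036 ]
tongues [317.4 233.5] 0.8 [ 0.5348 -0.2436  0.036 ]
{0.02: 653, 0.022: 494, 0.024: 1521, 0.026: 3821, 0.028: 493, 0.03: 70, 0.032: 76, 0.034: 155, 0.036: 1133, 0.038: 129, 0.04: 45, 0.042: 66, 0.044: 76, 0.046: 75, 0.048: 81, 0.05: 62, 0.052: 130, 0.054: 172, 0.056: 124, 0.058: 119, 0.06: 118, 0.062: 6, 0.064: 0, 0.066: 0, 0.068: 0, 0.07: 0, 0.072: 0, 0.074: 0, 0.076: 0}
```

View pics/w1.png

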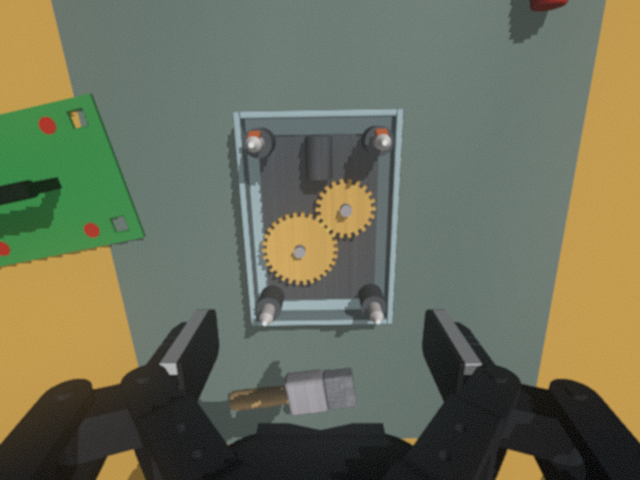

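The wrist view shows the box with pins at about (256,143), (382,140), (266,315) and (377,313). The foot tops read about 37 mm in depth. Next I'll fit the stud positions.

```bash
cat > fit.py <<'E'
from h import *
def rigid(nom,w):
    nc,wc=nom.mean(0),w.mean(0); a,b=nom-nc,w-wc
    th=np.arctan2((a[:,0]*b[:,1]-a[:,1]*b[:,0]).sum(),(a*b).sum())
    c,s=np.cos(th),np.sin(th); Rm=np.array([[c,-s],[s,c]])
    return wc-Rm@nc,np.degrees(th),((nom@Rm.T+wc-Rm@nc)-w)*1e3
nom=np.array([[-46,-70],[-46,70],[46,-70],[46,70]])/1e3
E
python3 - <<'E'
from fit import *
M=np.load('w1m.npy',allow_pickle=True).item(); d=np.load('w1.npy'); P=cloud('wrist',d,M)
c0=np.array([.536,-.241])
for zlo,zhi in [(.0575,.064),(.050,.064),(.0345,.0395)]:
    w=[]
    for n in nom:
        q=P[(np.hypot(*(P[...,:2]-c0-n).transpose(2,0,1))<.014)&(P[...,2]>zlo)&(P[...,2]<zhi)]
        c,r=cv2.minEnclosingCircle(q[:,:2].astype(np.float32)*1000)
        w.append(np.array(c)/1e3); print(len(q),np.median(q[:,2]).round(4),np.percentile(q[:,2],97).round(4),'circ',np.round(c,1),round(r,1),'mean',(q[:,:2].mean(0)*1e3).round(1))
    print(rigid(nom,np.array(w)))
sel=(abs(P[...,0]-.537)<.075)&(abs(P[...,1]+.24)<.103)&(P[...,2]>.0235)&(P[...,2]<.0295)
print(cv2.minAreaRect(P[sel][:,:2].astype(np.float32)), np.median(P[sel][:,2]), np.median(P[:40,250:400,2]))
E
```

```text
50 0.0598 0.062 circ [ 490.1 -309.5] 3.6 mean [ 489.7 -309.5]
85 0.0599 0.062 circ [ 492.9 -170.6] 3.8 mean [ 493.  -170.6]
49 0.06 0.0617 circ [ 581.  -311.9] 3.1 mean [ 580.9 -311.6]
81 0.0599 0.0617 circ [ 584.4 -172.8] 3.5 mean [ 584.  -172.7]
(array([ 0.5370983 , -0.24118385]), np.float64(-1.3146652962237018), array([[-0.60761952, -0.59007638],
       [-0.17211836,  0.4078614 ],
       [ 0.45513838, -0.32414406],
       [ 0.3245995 ,  0.50635903]]))
151 0.0558 0.0615 circ [ 489.4 -310. ] 5.5 mean [ 490.  -308.4]
216 0.0565 0.0614 circ [ 492.4 -170. ] 6.1 mean [ 493.5 -170.2]
155 0.0555 0.0613 circ [ 581.1 -312.2] 5.7 mean [ 580.6 -310.4]
209 0.056 0.0614 circ [ 584.3 -172.2] 6.1 mean [ 583.7 -172.4]
(array([ 0.53682146, -0.24107743]), np.float64(-1.3152831477663003), array([[-0.16342412, -0.03627563],
       [-0.00922006, -0.05579804],
       [ 0.10063547,  0.05028961],
       [ 0.07200872,  0.04178406]]))
296 0.037 0.0384 circ [ 489.1 -310.3] 11.3 mean [ 490.4 -307.4]
395 0.0371 0.0385 circ [ 492.6 -170.7] 11.0 mean [ 494.2 -171.4]
299 0.0369 0.0387 circ [ 581.2 -312.4] 11.2 mean [ 580.5 -309.7]
402 0.037 0.0382 circ [ 584.4 -172.8] 11.0 mean [ 583.  -173.4]
(array([ 0.53683196, -0.24155753]), np.float64(-1.3698684824722505), array([[ 0.11629985, -0.18712544],
       [-0.06801837,  0.2378742 ],
       [-0.09157331, -0.20518224],
       [ 0.04329182,  0.15443348]]))
((0.5367752909660339, -0.2418912947177887), (0.18646204471588135, 0.13042335212230682), 88.6715316772461) 0.02656101112191464 0.0014264943805084307
```

Request:
play_rows(increments=[[[-0.058,-0.887,0.02,0,0,-0.041,1],[-0.058,-0.887,0.02,0,0,-0.041,1],[-0.058,-0.887,0.02,0,0,-0.041,1],[-0.058,-0.887,0.02,0,0,-0.041,1],[-0.058,-0.887,0.02,0,0,-0.041,1],[-0.058,-0.887,0.02,0,0,-0.041,1],[-0.058,-0.887,0.02,0,0,-0.041,1],[-0.058,-0.887,0.02,0,0,-0.041,1],[-0.058,-0.887,0.02,0,0,-0.041,1],[-0.058,-0.887,0.02,0,0,-0.041,1],[-0.058,-0.887,0.02,0,0,-0.041,1],[-0.058,-0.887,0.02,0,0,-0.041,1]]])

```text
time_s: 3.9
eef_pos: [0.5254, 0.21, 0.1611]
ee_rot: [-0.001, 0.994, 0.111, 0.0]
force: [-0.7, -0.4, 0.3]
gripper_width: 0.0854
```

Request:
play_rows(increments=[[[0,0,0,0,0,0,1],[0,0,0,0,0,0,1],[0,0,0,0,0,0,1],[0,0,0,0,0,0,1]]])

```text
time_s: 4.23
eef_pos: [0.5267, 0.2041, 0.1613]
ee_rot: [0.0, 0.994, 0.108, 0.0]
force: [0.4, 0.6, 0.4]
gripper_width: 0.0854
```

```bash
cat > cov.py <<'E'
from fit import *
def holes(im,z,P,M,c0,tag):
    """hole pixel centres via network, then plate fit"""
    pts=[]
    for t in ['cover_hole0']:
        for r in manip.tip_of('wrist',t): pts.append(px2w('wrist',r['at'],z=z,m=M)[:2])
    return np.array(pts)
E
python3 - <<'E'
from fit import *
M=manip.camera_model('wrist');s=manip.state()
im,d=manip.get_image('wrist'); save('w2.png',im); np.save('w2.npy',d); np.save('w2m.npy',M,allow_pickle=True); P=cloud('wrist',d,M)
print(s['eef_pos'].round(4),s['ee_rot'].round(4),s['force'],s['time_s'])
pts=[]
for r in manip.tip_of('wrist','cover_hole0'): print(np.round(r['at'],1),round(r['score'],2),px2w('wrist',r['at'],z=.022,m=M)[:2].round(4))
hsv=cv2.cvtColor(im,cv2.COLOR_RGB2HSV)
near=np.hypot(P[...,0]-.526,P[...,1]-.2035)<.13
red=((hsv[...,0]<8)|(hsv[...,0]>172))&(hsv[...,1]>150)&near
n,l,st,c=cv2.connectedComponentsWithStats(red.astype(np.uint8))
for i in range(1,n):
    if st[i,4]>30: print('red',c[i].round(1),st[i,4],px2w('wrist',c[i],z=.024,m=M)[:2].round(4),np.median(P[...,2][l==i]).round(4))
o=manip.outline_of('wrist','cover')
for r in o[:2]:
    print(r['at'],r['score'],r['region'].sum())
    q=P[r['region']&(abs(P[...,2]-.025)<.006)]
    if len(q): print(cv2.minAreaRect(q[:,:2].astype(np.float32)),np.median(q[:,2]))
q=P[near&(P[...,2]>.057)&(P[...,2]<.075)&(np.hypot(P[...,0]-.526,P[...,1]-.2035)<.06)]
print('bar',len(q),cv2.minAreaRect(q[:,:2].astype(np.float32)),np.median(q[:,2]))
E
```

```text
[0.5267 0.2041 0.1613] [1.000e-04 9.942e-01 1.078e-01 0.000e+00] [0.36853199 0.59614664 0.39024318] 4.2333
[538.5 210.9] 0.94 [0.6968 0.2561]
[ 63.6 199.9] 0.9 [0.3203 0.1825]
[367.8 303.4] 0.89 [0.583  0.1453]
[261.  138.7] 0.88 [0.4677 0.2634]
[375.8 137.4] 0.72 [0.5529 0.2831]
[107.1 111.4] 0.7 [0.3523 0.2581]
[519.8 300.1] 0.66 [0.7129 0.1773]
[ 96.6 476.2] 0.59 [ 0.3532 -0.1156]
[263.6 303. ] 0.58 [0.4928 0.1259]
red [257.5 171. ] 84 [0.4693 0.2391] 0.0251
red [377.2 171.7] 31 [0.5604 0.2585] 0.0247
red [262.9 276. ] 113 [0.4881 0.1523] 0.0251
red [371.1 277.3] 74 [0.5788 0.1711] 0.0249
[577.6, 259.8] 0.84 16392
((0.7561638951301575, 0.21954840421676636), (0.012710240669548512, 0.007354066241532564), 66.77851867675781) 0.02493160501573166
[314.5, 211.9] 0.66 31282
((0.5250256657600403, 0.20362770557403564), (0.12729427218437195, 0.17915408313274384), 11.989495277404785) 0.024701514277250203
bar 1840 ((0.5247929692268372, 0.20526883006095886), (0.01366032101213932, 0.06954466551542282), 11.82679271697998) 0.06448571576872207
```

View pics/w2.png

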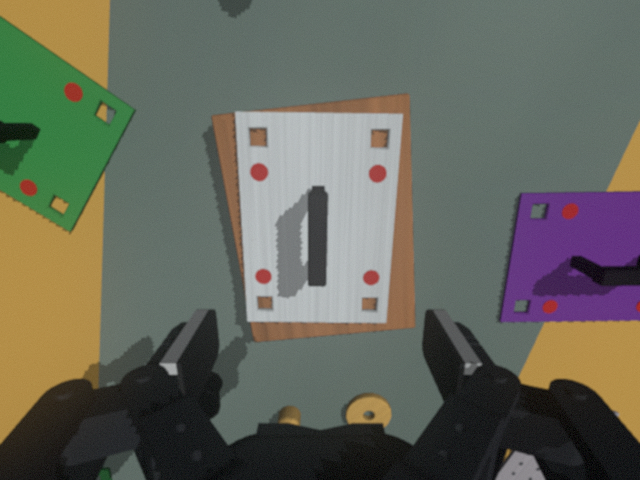

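The plate at (318,217) is aluminium and lies on the brown block, squarely under the jaws, with the handle at (317,237). I'm going down to grip it.

Request:
play_rows(increments=[[[-0.0034,-0.002,0.08,0,0,0.0013,1],[-0.0034,-0.002,0.14,0,0,0.0013,1],[-0.0034,-0.002,0.2,0,0,0.0013,1],[-0.0034,-0.002,0.241,0,0,0.0013,1],[-0.0034,-0.002,0.241,0,0,0.0013,1],[-0.0034,-0.002,0.241,0,0,0.0013,1]]])

```text
time_s: 4.88
eef_pos: [0.5238, 0.2055, 0.0403]
ee_rot: [0.0, 0.995, 0.104, -0.001]
force: [0.7, 0.3, 0.7]
gripper_width: 0.0855
```

Request:
play_rows(increments=[[[0,0,0,0,0,0,-1],[0,0,0,0,0,0,-1],[0,0,0,0,0,0,-1],[0,0,0,0,0,0,-1],[0,0,0,0,0,0,-1],[0,0,0,0,0,0,-1],[0,0,0,0,0,0,-1],[0,0,0,0,0,0,-1],[0,0,0,0,0,0,-1],[0,0,0,0,0,0,-1]]], squeeze=60)

```text
time_s: 5.72
eef_pos: [0.5249, 0.206, 0.0414]
ee_rot: [0.0, 0.995, 0.105, 0.0]
force: [-0.8, -1.1, 6.4]
gripper_width: 0.0131
```

Request:
play_rows(increments=[[[0,0,-0.03,0,0,0,-1],[0,0,-0.07,0,0,0,-1],[0,0,-0.12,0,0,0,-1],[0,0,-0.18,0,0,0,-1],[0,0,-0.24,0,0,0,-1],[0,0,-0.24,0,0,0,-1],[0,0,-0.24,0,0,0,-1],[0,0,-0.24,0,0,0,-1],[0,0,-0.24,0,0,0,-1]]])

```text
time_s: 6.47
eef_pos: [0.5234, 0.2058, 0.1586]
ee_rot: [0.0, 0.995, 0.105, -0.002]
force: [-1.1, 0.6, -3.5]
gripper_width: 0.0127
```

```bash
cat > inhand.py <<'E'
from fit import *
def run(tag):
    M=manip.camera_model('wrist');s=manip.state()
    im,d=manip.get_image('wrist'); save(tag+'.png',im); P=cloud('wrist',d,M)
    T=np.eye(4);T[:3,:3]=R.from_quat(np.roll(s['ee_rot'],-1)).as_matrix();T[:3,3]=s['eef_pos']; Ti=np.linalg.inv(T)
    print(s['eef_pos'].round(4),s['ee_rot'].round(4),np.round(s['force'],1),s['time_s'],s['gripper_width'])
    Q=P@Ti[:3,:3].T+Ti[:3,3]   # tool frame
    dz=np.where(d>0,Q[...,2],9)
    sel=(abs(Q[...,0])<.07)&(abs(Q[...,1])<.1)&(abs(Q[...,2]-.016)<.012)
    q=Q[sel]; A=np.c_[q[:,:2],np.ones(len(q))]
    for _ in range(3):
        k=np.linalg.lstsq(A,q[:,2],rcond=None)[0]; g=abs(A@k-q[:,2])<.002; A,q=A[g],q[g]
    print('plate top plane in tool: slope',k[:2].round(4),'z',k[2].round(4),len(q),'rect',cv2.minAreaRect(q[:,:2].astype(np.float32)))
    z=float(k[2]); Mt=dict(M,cam_to_world=Ti@np.array(M['cam_to_world']))
    w=[];
    for r in manip.tip_of('wrist','cover_hole0'):
        p=px2w('wrist',r['at'],z=z+.004,m=Mt)[:2]
        if abs(abs(p[0])-.046)<.015 and abs(abs(p[1])-.07)<.015: w.append(p); print(np.round(r['at'],1),round(r['score'],2),p.round(4))
    w=np.array(w)
    nn=np.array([n for p in w for n in [nom[np.argmin(np.hypot(*(nom-p).T))]]])
    print('net holes:',rigid(nn,w))
    # refine: hole = non-plate dark/other pixels on top surface; use top-plane contour
    pl=np.zeros((480,640),np.uint8); pl[sel]=1
    hsv=cv2.cvtColor(im,cv2.COLOR_RGB2HSV)
    red=((hsv[...,0]<8)|(hsv[...,0]>172))&(hsv[...,1]>120)&sel
    n,l,st,c=cv2.connectedComponentsWithStats(red.astype(np.uint8)); ww=[]
    rn=np.array([[-46,-44],[-46,44],[46,-44],[46,44]])/1e3; rr=[]
    for i in range(1,n):
        if st[i,4]>25:
            p=px2w('wrist',c[i],z=z,m=Mt)[:2]; ww.append(p); rr.append(rn[np.argmin(np.hypot(*(rn-p).T))]); print('red',c[i].round(1),st[i,4],p.round(4))
    if len(ww)>2: print('red fit',rigid(np.array(rr),np.array(ww)))
    return
E
python3 -c "from inhand import *;run('w3')"
```

```text
[0.5234 0.2058 0.1586] [ 1.000e-04  9.945e-01  1.046e-01 -1.700e-03] [-1.1  0.6 -3.5] 6.4667 0.01270538796872174
plate top plane in tool: slope [0.0014 0.0013] z 0.0168 55937 rect ((0.00045805424451828003, -0.0007745251059532166), (0.12477878481149673, 0.17217330634593964), 0.07796938717365265)
[216.  151.2] 0.74 [-0.0463 -0.0692]
[422.6 153.7] 0.65 [ 0.0463 -0.0681]
net holes: (array([-0.00078926,  0.00135694]), np.float64(0.6522822651584076), array([[ 0.26318609,  0.00299636],
       [-0.26318609, -0.00299636]]))
red [220. 210.] 607 [-0.0457 -0.0432]
red [420.6 210.5] 608 [ 0.0465 -0.043 ]
```

View pics/w3.png

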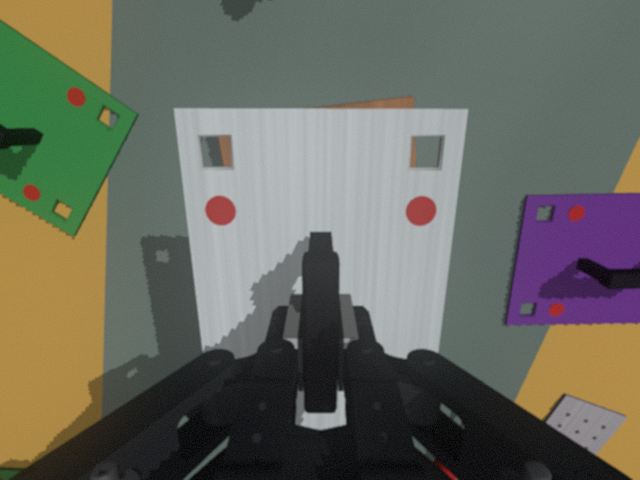

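The plate is level in the hand; its centre is at tool (0.4, 1.0) mm, with the underside 20.8 mm beyond the TCP. I'm carrying it to above the box.

Request:
play_rows(increments=[[[-0.006,0.035,0.0,0,0,0.0015,-1],[-0.016,0.088,0.0,0,0,0.0037,-1],[-0.029,0.158,0.01,0,0,0.0066,-1],[-0.043,0.237,0.02,0,0,0.0099,-1],[-0.058,0.316,0.02,0,0,0.0132,-1],[-0.072,0.395,0.03,0,0,0.0165,-1],[-0.086,0.474,0.03,0,0,0.0198,-1],[-0.101,0.553,0.04,0,0,0.0231,-1],[-0.115,0.632,0.04,0,0,0.0264,-1],[-0.13,0.711,0.05,0,0,0.0297,-1],[-0.144,0.79,0.06,0,0,0.033,-1],[-0.16,0.878,0.06,0,0,0.0367,-1]]])

```text
time_s: 7.57
eef_pos: [0.5363, -0.2383, 0.1287]
ee_rot: [-0.001, 1.0, -0.011, -0.001]
force: [1.3, -0.2, -4.3]
gripper_width: 0.0129
```

Request:
play_rows(increments=[[[0,0,0,0,0,0,-1],[0,0,0,0,0,0,-1],[0,0,0,0,0,0,-1],[0,0,0,0,0,0,-1],[0,0,0,0,0,0,-1],[0,0,0,0,0,0,-1]]])

```text
time_s: 8.07
eef_pos: [0.5377, -0.2359, 0.1309]
ee_rot: [0.0, 1.0, -0.01, 0.0]
force: [0.0, 0.6, -3.5]
gripper_width: 0.0128
```

```bash
python3 -c "from inhand import *;run('w4')"
```

```text
[ 0.5377 -0.2359  0.1309] [ 0.      1.     -0.0097  0.    ] [ 0.   0.6 -3.5] 8.0667 0.01282149360479881
plate top plane in tool: slope [0.0026 0.0009] z 0.0168 55915 rect ((0.0004934221506118774, -0.0006196126341819763), (0.12489065527915955, 0.17272403836250305), 0.1005449891090393)
[422.7 153.3] 0.88 [ 0.0462 -0.0684]
[218.7 150.8] 0.58 [-0.0451 -0.0694]
net holes: (array([-0.00022682,  0.00108884]), np.float64(0.658621402565213), array([[ 0.34103726,  0.00392043],
       [-0.34103726, -0.00392043]]))
red [220.  210.1] 609 [-0.0457 -0.0432]
red [420.5 210.5] 606 [ 0.0464 -0.0431]
```

Request:
play_rows(increments=[[[-0.0024,0.0088,0.02,0,0,0.0003,-1],[-0.0024,0.0088,0.05,0,0,0.0003,-1],[-0.0024,0.0088,0.075,0,0,0.0003,-1],[-0.0024,0.0088,0.086,0,0,0.0003,-1],[-0.0024,0.0088,0.086,0,0,0.0003,-1],[-0.0024,0.0088,0.086,0,0,0.0003,-1],[-0.0024,0.0088,0.086,0,0,0.0003,-1]]])

```text
time_s: 8.75
eef_pos: [0.5365, -0.2417, 0.0884]
ee_rot: [0.0, 1.0, -0.011, 0.0]
force: [0.1, 0.1, -2.8]
gripper_width: 0.0127
```

```bash
python3 - <<'E'
from h import *
s=manip.state(); print(s['eef_pos'].round(4),s['ee_rot'].round(4),np.round(s['force'],1),s['time_s'])
im,d=manip.get_image('wrist'); M=manip.camera_model('wrist'); P=cloud('wrist',d,M)
for lo,hi in [(170,270),(370,470)]:
    sub=P[110:195,lo:hi].reshape(-1,3); 
    q=sub[(sub[:,2]<.064)&(sub[:,2]>.056)]; print('tip pts',len(q),(q.mean(0)*1e3).round(1) if len(q) else '')
im2,_=manip.get_image('side')
a=cv2.resize(im[100:200,160:480],None,fx=2.5,fy=2.5,interpolation=cv2.INTER_CUBIC)
b=cv2.resize(im2[150:260,300:460],None,fx=3,fy=3)
o=np.zeros((590,800,3),np.uint8); o[:250]=a; o[255:255+330,:480]=b; save('w5.png',o)
E
```

```text
[ 0.5365 -0.2417  0.0884] [ 3.000e-04  9.999e-01 -1.150e-02  4.000e-04] [ 0.1  0.1 -2.8] 8.75
tip pts 229 [ 493.3 -170.4   59.3]
tip pts 222 [ 584.3 -172.7   59.2]
```

View pics/w5.png

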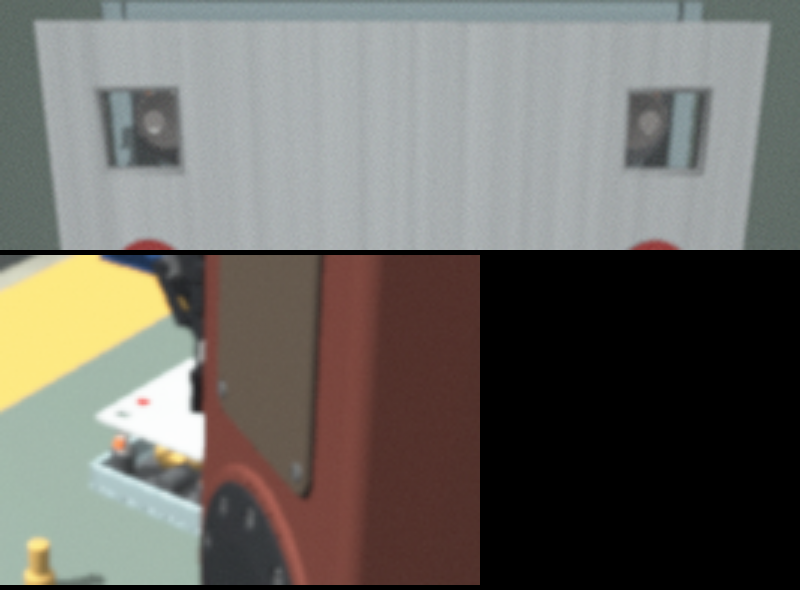

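Request:
play_rows(increments=[[[0,-0.0024,0,0,0,0,-1],[0,-0.0024,0,0,0,0,-1],[0,-0.0024,0,0,0,0,-1],[0,-0.0024,0,0,0,0,-1],[0,-0.0024,0,0,0,0,-1]]])

```text
time_s: 9.27
eef_pos: [0.5363, -0.2402, 0.0878]
ee_rot: [0.0, 1.0, -0.011, 0.0]
force: [0.1, -0.5, -2.8]
gripper_width: 0.0128
```

```bash
cat > hp.py <<'E'
from h import *
def run():
    s=manip.state(); print(s['eef_pos'].round(4),s['ee_rot'].round(4),np.round(s['force'],1),round(s['time_s'],2))
    M=manip.camera_model('wrist'); im,d=manip.get_image('wrist'); P=cloud('wrist',d,M)
    H=[];T=[]
    zp=np.median(P[200:230,260:300,2]); print('plate top z',zp.round(4))
    for lo,hi in [(180,260),(385,460)]:
        m=np.zeros((480,640),np.uint8); m[118:188,lo:hi]=abs(P[118:188,lo:hi,2]-zp)>.0015
        n,l,st,c=cv2.connectedComponentsWithStats(m); i=1+np.argmax(st[1:,4])
        w=np.array([px2w('wrist',p,z=zp,m=M)[:2] for p in np.argwhere(l==i)[:,::-1]],np.float32)
        r=cv2.minAreaRect(w); H.append(r[0]); print('hole',np.round(np.array(r[0])*1e3,1),np.round(np.array(r[1])*1e3,1),round(r[2],1))
        g=im.astype(int).mean(2); q=P[l==i]; q=q[(q[:,2]>.0595)&(q[:,2]<.064)]; T.append(q.mean(0)); print(' tip',(q.mean(0)*1e3).round(1),len(q))
    H=np.array(H);T=np.array(T)[:,:2]; print('tip-hole mm',((T-H)*1e3).round(1),'yaw hole',np.degrees(np.arctan2(*(H[1]-H[0])[::-1])).round(2),'tip',np.degrees(np.arctan2(*(T[1]-T[0])[::-1])).round(2))
E
python3 -c "import hp;hp.run()"
```

```text
[ 0.5363 -0.2402  0.0878] [ 1.000e-04  9.999e-01 -1.140e-02  0.000e+00] [ 0.1 -0.5 -2.8] 9.27
plate top z 0.0712
hole [ 492.8 -169.9] [13.5 13.7] 86.4
 tip [ 493.  -170.5   60.8] 99
hole [ 584.  -172.6] [14.2 14.7] 82.9
 tip [ 584.2 -172.7   60.6] 102
tip-hole mm [[ 0.2 -0.6]
 [ 0.2 -0. ]] yaw hole -1.69 tip -1.33
```

Request:
play_rows(increments=[[[0,0,0.006,0,0,0,-1],[0,0,0.012,0,0,0,-1],[0,0,0.018,0,0,0,-1],[0,0,0.024,0,0,0,-1],[0,0,0.028,0,0,0,-1],[0,0,0.028,0,0,0,-1]]])

```text
time_s: 9.82
eef_pos: [0.5359, -0.24, 0.073]
ee_rot: [-0.0, 1.0, -0.011, -0.0]
force: [0.0, -0.5, -3.7]
gripper_width: 0.0128
```

Request:
play_rows(increments=[[[0,0,0.003,0,0,0,-1],[0,0,0.006,0,0,0,-1],[0,0,0.006,0,0,0,-1],[0,0,0.006,0,0,0,-1]]])

```text
time_s: 10.15
eef_pos: [0.5362, -0.2402, 0.0708]
ee_rot: [0.0, 1.0, -0.011, 0.0]
force: [-0.7, -0.0, -3.1]
gripper_width: 0.0126
```

Request:
play_rows(increments=[[[0,0,0.002,0,0,0,-1],[0,0,0.004,0,0,0,-1],[0,0,0.004,0,0,0,-1],[0,0,0.004,0,0,0,-1]]])

```text
time_s: 10.48
eef_pos: [0.5363, -0.2403, 0.0688]
ee_rot: [0.0, 1.0, -0.011, 0.0]
force: [0.2, -0.9, -1.6]
gripper_width: 0.0132
```

Request:
play_rows(increments=[[[0,0,0.001,0,0,0,-1],[0,0,0.002,0,0,0,-1],[0,0,0.002,0,0,0,-1],[0,0,0.002,0,0,0,-1]]])

```text
time_s: 10.82
eef_pos: [0.5364, -0.2404, 0.0681]
ee_rot: [0.0, 1.0, -0.011, 0.0]
force: [0.1, -1.1, -1.2]
gripper_width: 0.0123
```

Request:
play_rows(increments=[[[0,0,0.001,0,0,0,-1],[0,0,0.003,0,0,0,-1],[0,0,0.003,0,0,0,-1],[0,0,0.003,0,0,0,-1]]])

```text
time_s: 11.15
eef_pos: [0.5366, -0.2406, 0.0672]
ee_rot: [0.0, 1.0, -0.011, 0.0]
force: [-2.0, 0.8, 5.3]
gripper_width: 0.0126
```

Request:
play_rows(increments=[[[0,0,0.001,0,0,0,-1],[0,0,0.003,0,0,0,-1],[0,0,0.003,0,0,0,-1],[0,0,0.003,0,0,0,-1]]])

```text
time_s: 11.48
eef_pos: [0.5369, -0.2408, 0.0665]
ee_rot: [0.001, 1.0, -0.011, 0.001]
force: [-2.9, 1.3, 10.1]
gripper_width: 0.0126
```

Request:
play_rows(increments=[[[0,0,-0.002,0,0,0,-1],[0,0,-0.002,0,0,0,1],[0,0,-0.002,0,0,0,1],[0,0,-0.002,0,0,0,1],[0,0,-0.002,0,0,0,1],[0,0,-0.002,0,0,0,1],[0,0,-0.002,0,0,0,1],[0,0,-0.002,0,0,0,1],[0,0,-0.002,0,0,0,1]]])

```text
time_s: 12.23
eef_pos: [0.5362, -0.2402, 0.0657]
ee_rot: [0.0, 1.0, -0.011, -0.0]
force: [-0.6, 0.5, 0.6]
gripper_width: 0.0852
```

Request:
play_rows(increments=[[[0,0,-0.05,0,0,0,1],[0,0,-0.11,0,0,0,1],[0,0,-0.17,0,0,0,1],[0,0,-0.22,0,0,0,1],[0,0,-0.22,0,0,0,1],[0,0,-0.22,0,0,0,1],[0,0,-0.22,0,0,0,1]]])

```text
time_s: 12.82
eef_pos: [0.5361, -0.2401, 0.1751]
ee_rot: [-0.0, 1.0, -0.011, -0.0]
force: [-0.2, 0.7, -1.1]
gripper_width: 0.0848
```

```bash
cat > look.py <<'E'
from fit import *
def run(tag):
    s=manip.state(); print(s['eef_pos'].round(4),s['ee_rot'].round(4),np.round(s['force'],1),round(s['time_s'],2))
    M=manip.camera_model('wrist'); im,d=manip.get_image('wrist'); save(tag+'.png',im); P=cloud('wrist',d,M)
    a=np.radians(-1.33); c,sn=np.cos(a),np.sin(a); L=(P[...,:2]-[.5368,-.2413])@np.array([[c,-sn],[sn,c]])
    x,y,z=L[...,0],L[...,1],P[...,2]
    sel=(abs(x)<.058)&(abs(y)<.084)&(z>.033)&(z<.058)
    for n in nom: sel&=np.hypot(x-n[0],y-n[1])>.013
    q=np.c_[x[sel],y[sel],z[sel]]
    for _ in range(4):
        A=np.c_[q[:,:2],np.ones(len(q))]; k=np.linalg.lstsq(A,q[:,2],rcond=None)[0]; q=q[abs(A@k-q[:,2])<.0015]
    print('top z at centre',k[2].round(4),'slope deg',np.degrees(k[:2]).round(2),len(q))
    for n in nom: print(n,'top z mm',((k[2]+k[:2]@n)*1e3).round(1),'-> above seat(36.5):',((k[2]+k[:2]@n)*1e3-40.5).round(1))
    full=(abs(x)<.07)&(abs(y)<.1)&(abs(z-(k[0]*x+k[1]*y+k[2]))<.0025)
    print('plate rect in stud frame',cv2.minAreaRect(np.c_[x[full],y[full]].astype(np.float32)*1e3))
    hsv=cv2.cvtColor(im,cv2.COLOR_RGB2HSV)
    red=((hsv[...,0]<6)|(hsv[...,0]>172))&(hsv[...,1]>120)&full
    n,l,st,cc=cv2.connectedComponentsWithStats(red.astype(np.uint8))
    for i in range(1,n):
        if st[i,4]>25: print('red',cc[i].round(0),P[l==i].mean(0).round(4))
    return im
E
python3 -c "import look;look.run('w6')"
```

```text
[ 0.5361 -0.2401  0.1751] [-1.000e-04  9.999e-01 -1.150e-02 -2.000e-04] [-0.2  0.7 -1.1] 12.82
top z at centre 0.0506 slope deg [-0.1   0.05] 24563
[-0.046 -0.07 ] top z mm 50.6 -> above seat(36.5): 10.1
[-0.046  0.07 ] top z mm 50.8 -> above seat(36.5): 10.3
[ 0.046 -0.07 ] top z mm 50.5 -> above seat(36.5): 10.0
[0.046 0.07 ] top z mm 50.6 -> above seat(36.5): 10.1
plate rect in stud frame ((0.054958343505859375, -1.0723800659179688), (124.49978637695312, 176.41217041015625), 0.027938708662986755)
red [259. 178.] [ 0.4917 -0.1961  0.051 ]
red [382. 178.] [ 0.5835 -0.1982  0.051 ]
red [265. 285.] [ 0.4897 -0.2839  0.051 ]
red [376. 285.] [ 0.5815 -0.286   0.0509]
```

View pics/w6.png

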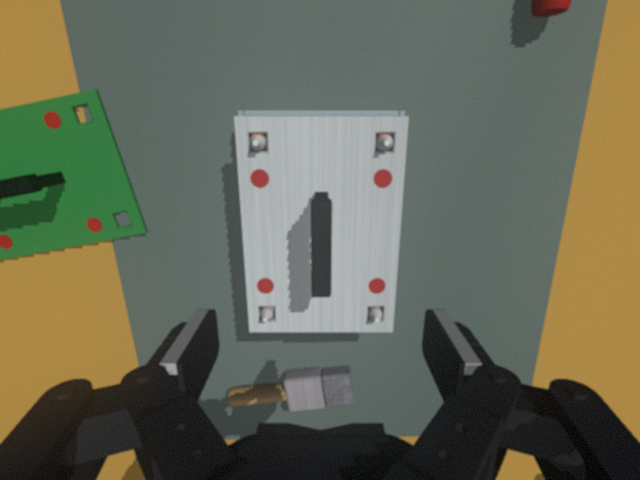

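The cover sits on all four studs, level and about 10 mm above the seats, with the pins showing in their holes. I'll shut the gripper and go above the first spot at (−46, +44).

Request:
play_rows(increments=[[[-0.05,-0.05,0,0,0,0,-1],[-0.091,-0.086,0,0,0,0,-1],[-0.091,-0.086,0,0,0,0,-1],[-0.091,-0.086,0.05,0,0,0,-1],[-0.091,-0.086,0.1,0,0,0,-1],[-0.091,-0.086,0.14,0,0,0,-1],[-0.091,-0.086,0.17,0,0,0,-1],[-0.091,-0.086,0.19,0,0,0,-1],[-0.091,-0.086,0.21,0,0,0,-1],[-0.091,-0.086,0.23,0,0,0,-1],[-0.091,-0.086,0.23,0,0,0,-1],[-0.091,-0.086,0.23,0,0,0,-1]]])

```text
time_s: 13.87
eef_pos: [0.4916, -0.1961, 0.0606]
ee_rot: [-0.0, 1.0, -0.012, -0.0]
force: [0.5, 1.1, 0.2]
gripper_width: -0.0002
```

Request:
play_rows(increments=[[[0,0,0.005,0,0,0,-1],[0,0,0.01,0,0,0,-1],[0,0,0.015,0,0,0,-1],[0,0,0.015,0,0,0,-1],[0,0,0.015,0,0,0,-1]]])

```text
time_s: 14.28
eef_pos: [0.4917, -0.1962, 0.0533]
ee_rot: [0.0, 1.0, -0.011, -0.0]
force: [-0.4, 1.1, 0.2]
gripper_width: 0.0001
```

Request:
play_rows(increments=[[[0,0,0.002,0,0,0,-1],[0,0,0.004,0,0,0,-1],[0,0,0.006,0,0,0,-1],[0,0,0.008,0,0,0,-1],[0,0,0.008,0,0,0,-1],[0,0,0.008,0,0,0,-1]]])

```text
time_s: 14.78
eef_pos: [0.4918, -0.1962, 0.0496]
ee_rot: [0.0, 1.0, -0.011, 0.0]
force: [-1.4, 1.2, 3.6]
gripper_width: -0.0002
```

Request:
play_rows(increments=[[[0,0,0.001,0,0,0,-1],[0,0,0.002,0,0,0,-1],[0,0,0.003,0,0,0,-1],[0,0,0.003,0,0,0,-1]]])

```text
time_s: 15.12
eef_pos: [0.4919, -0.1961, 0.0483]
ee_rot: [0.0, 1.0, -0.011, 0.0]
force: [-1.5, 3.6, 6.5]
gripper_width: 0.0001
```

Request:
play_rows(increments=[[[0,0,0.001,0,0,0,-1],[0,0,0.002,0,0,0,-1],[0,0,0.003,0,0,0,-1],[0,0,0.003,0,0,0,-1]]])

```text
time_s: 15.45
eef_pos: [0.4919, -0.1961, 0.0469]
ee_rot: [-0.0, 1.0, -0.011, 0.0]
force: [-2.3, 2.2, 7.6]
gripper_width: -0.0
```

```bash
python3 - <<'E'
from h import *
s=manip.state(); print(s['eef_pos'].round(4),np.round(s['force'],1),np.round(s['moment'],2),round(s['time_s'],2))
E
```

```text
[ 0.4919 -0.1961  0.0469] [-2.3  2.2  7.6] [ 0.58  0.47 -0.  ] 15.45
```

Request:
play_rows(increments=[[[0,0,-0.06,0,0,0,-1],[0,0,-0.12,0,0,0,-1],[0.01,0.01,-0.12,0,0,0,-1],[0.065,0.062,-0.12,0,0,0,-1],[0.12,0.115,-0.12,0,0,0,-1],[0.165,0.158,-0.12,0,0,0,-1],[0.184,0.176,-0.12,0,0,0,-1],[0.184,0.176,-0.11,0,0,0,-1],[0.184,0.176,-0.06,0,0,0,-1],[0.184,0.176,-0.02,0,0,0,-1],[0.184,0.176,-0.015,0,0,0,-1],[0.184,0.176,-0.015,0,0,0,-1]]])

```text
time_s: 16.45
eef_pos: [0.5804, -0.2851, 0.0523]
ee_rot: [-0.001, 1.0, -0.011, -0.001]
force: [0.3, 0.7, 0.4]
gripper_width: 0.0002
```

Request:
play_rows(increments=[[[0,0,0.002,0,0,0,-1],[0,0,0.004,0,0,0,-1],[0,0,0.006,0,0,0,-1],[0,0,0.008,0,0,0,-1],[0,0,0.009,0,0,0,-1],[0,0,0.01,0,0,0,-1],[0,0,0.01,0,0,0,-1]]])

```text
time_s: 17.03
eef_pos: [0.5819, -0.2865, 0.0492]
ee_rot: [0.0, 1.0, -0.011, 0.0]
force: [-0.1, 0.4, 2.3]
gripper_width: -0.0001
```

Request:
play_rows(increments=[[[0,0,0.001,0,0,0,-1],[0,0,0.002,0,0,0,-1],[0,0,0.003,0,0,0,-1],[0,0,0.003,0,0,0,-1]]])

```text
time_s: 17.37
eef_pos: [0.5821, -0.2867, 0.0482]
ee_rot: [0.001, 1.0, -0.011, 0.001]
force: [-0.6, -0.2, 6.6]
gripper_width: 0.0001
```

Request:
play_rows(increments=[[[0,0,0.001,0,0,0,-1],[0,0,0.002,0,0,0,-1],[0,0,0.003,0,0,0,-1],[0,0,0.003,0,0,0,-1]]])

```text
time_s: 17.7
eef_pos: [0.5823, -0.2869, 0.0471]
ee_rot: [0.001, 1.0, -0.012, 0.001]
force: [-1.6, -0.5, 7.2]
gripper_width: -0.0002
```

Request:
play_rows(increments=[[[0,0,-0.07,0,0,0,-1],[-0.03,-0.03,-0.14,0,0,0,-1],[-0.094,-0.09,-0.2,0,0,0,-1],[-0.094,-0.09,-0.256,0,0,0,-1],[-0.094,-0.09,-0.256,0,0,0,-1],[-0.094,-0.09,-0.256,0,0,0,-1],[-0.094,-0.09,-0.256,0,0,0,-1]]])

```text
time_s: 18.28
eef_pos: [0.5358, -0.2403, 0.1737]
ee_rot: [0.0, 1.0, -0.011, 0.0]
force: [-0.1, -0.3, -0.4]
gripper_width: -0.0002
```

```bash
python3 -c "import look;look.run('w7')"
```

```text
[ 0.5358 -0.2403  0.1737] [ 1.000e-04  9.999e-01 -1.150e-02  1.000e-04] [-0.1 -0.3 -0.4] 18.28
top z at centre 0.0497 slope deg [-1.61  0.14] 22777
[-0.046 -0.07 ] top z mm 50.9 -> above seat(36.5): 10.4
[-0.046  0.07 ] top z mm 51.2 -> above seat(36.5): 10.7
[ 0.046 -0.07 ] top z mm 48.3 -> above seat(36.5): 7.8
[0.046 0.07 ] top z mm 48.6 -> above seat(36.5): 8.1
plate rect in stud frame ((0.19401931762695312, -0.8760910034179688), (124.57611083984375, 176.74346923828125), 0.06076526641845703)
red [259. 178.] [ 0.4918 -0.1962  0.0515]
red [383. 178.] [ 0.5836 -0.1984  0.049 ]
red [376. 285.] [ 0.5815 -0.2863  0.0486]
red [265. 286.] [ 0.4898 -0.284   0.0513]
```

Request:
play_rows(increments=[[[-0.05,-0.05,0.02,0,0,0,-1],[-0.09,-0.086,0.06,0,0,0,-1],[-0.09,-0.086,0.13,0,0,0,-1],[-0.09,-0.086,0.2,0,0,0,-1],[-0.09,-0.086,0.235,0,0,0,-1],[-0.09,-0.086,0.242,0,0,0,-1],[-0.09,-0.086,0.246,0,0,0,-1],[-0.09,-0.086,0.25,0,0,0,-1],[-0.09,-0.086,0.253,0,0,0,-1],[-0.09,-0.086,0.255,0,0,0,-1],[-0.09,-0.086,0.255,0,0,0,-1]]])

```text
time_s: 19.25
eef_pos: [0.4924, -0.1968, 0.0473]
ee_rot: [0.001, 1.0, -0.012, 0.001]
force: [0.3, 0.3, 1.7]
gripper_width: -0.0002
```

Request:
play_rows(increments=[[[0,0,0.001,0,0,0,-1],[0,0,0.002,0,0,0,-1],[0,0,0.003,0,0,0,-1],[0,0,0.003,0,0,0,-1]]])

```text
time_s: 19.58
eef_pos: [0.4925, -0.1968, 0.0463]
ee_rot: [0.001, 1.0, -0.011, 0.001]
force: [-0.2, 0.5, 7.9]
gripper_width: 0.0003
```

Request:
play_rows(increments=[[[0,0,0.001,0,0,0,-1],[0,0,0.002,0,0,0,-1],[0,0,0.002,0,0,0,-1],[0,0,0.002,0,0,0,-1]]])

```text
time_s: 19.92
eef_pos: [0.4922, -0.1965, 0.0442]
ee_rot: [0.0, 1.0, -0.011, 0.0]
force: [1.3, -0.8, 3.7]
gripper_width: 0.0
```

Request:
play_rows(increments=[[[0,0,0.001,0,0,0,-1],[0,0,0.002,0,0,0,-1],[0,0,0.002,0,0,0,-1],[0,0,0.002,0,0,0,-1]]])

```text
time_s: 20.25
eef_pos: [0.4919, -0.1964, 0.0429]
ee_rot: [0.0, 1.0, -0.012, 0.0]
force: [1.4, -1.4, 3.6]
gripper_width: 0.0002
```

Request:
play_rows(increments=[[[0,0,0.001,0,0,0,-1],[0,0,0.002,0,0,0,-1],[0,0,0.002,0,0,0,-1],[0,0,0.002,0,0,0,-1]]])

```text
time_s: 20.58
eef_pos: [0.492, -0.1964, 0.0425]
ee_rot: [0.0, 1.0, -0.011, 0.0]
force: [-0.6, 0.4, 9.1]
gripper_width: 0.0002
```

Request:
play_rows(increments=[[[0,0,0.001,0,0,0,-1],[0,0,0.001,0,0,0,-1],[0,0,0.001,0,0,0,-1]]])

```text
time_s: 20.83
eef_pos: [0.492, -0.1964, 0.0423]
ee_rot: [0.0, 1.0, -0.011, 0.0]
force: [-1.6, -0.1, 11.2]
gripper_width: -0.0001
```

Request:
play_rows(increments=[[[0,0,-0.07,0,0,0,-1],[0,0,-0.125,0,0,0,-1],[0.02,0,-0.125,0,0,0,-1],[0.1,0,-0.125,0,0,0,-1],[0.17,0,-0.125,0,0,0,-1],[0.184,0,-0.125,0,0,0,-1],[0.184,0,-0.1,0,0,0,-1],[0.184,0,-0.05,0,0,0,-1],[0.184,0,-0.024,0,0,0,-1],[0.184,0,-0.02,0,0,0,-1],[0.184,0,-0.016,0,0,0,-1],[0.184,0,-0.014,0,0,0,-1]]])

```text
time_s: 21.83
eef_pos: [0.5832, -0.1984, 0.0486]
ee_rot: [0.0, 1.0, -0.012, -0.0]
force: [0.1, 0.0, 0.9]
gripper_width: 0.0003
```

Request:
play_rows(increments=[[[0,0,0.001,0,0,0,-1],[0,0,0.003,0,0,0,-1],[0,0,0.004,0,0,0,-1],[0,0,0.004,0,0,0,-1]]])

```text
time_s: 22.17
eef_pos: [0.5839, -0.1984, 0.0467]
ee_rot: [0.0, 1.0, -0.011, 0.0]
force: [-1.5, -0.6, 0.5]
gripper_width: 0.0
```

Request:
play_rows(increments=[[[0,0,0.001,0,0,0,-1],[0,0,0.002,0,0,0,-1],[0,0,0.003,0,0,0,-1],[0,0,0.003,0,0,0,-1]]])

```text
time_s: 22.5
eef_pos: [0.5839, -0.1984, 0.045]
ee_rot: [0.0, 1.0, -0.011, 0.0]
force: [-0.4, -0.2, 1.9]
gripper_width: -0.0001
```

Request:
play_rows(increments=[[[0,0,0.001,0,0,0,-1],[0,0,0.002,0,0,0,-1],[0,0,0.002,0,0,0,-1],[0,0,0.002,0,0,0,-1]]])

```text
time_s: 22.83
eef_pos: [0.5836, -0.1982, 0.0435]
ee_rot: [-0.0, 1.0, -0.011, -0.0]
force: [0.2, 1.1, -0.2]
gripper_width: 0.0004
```

Request:
play_rows(increments=[[[0,0,0.001,0,0,0,-1],[0,0,0.002,0,0,0,-1],[0,0,0.002,0,0,0,-1],[0,0,0.002,0,0,0,-1]]])

```text
time_s: 23.17
eef_pos: [0.5837, -0.1983, 0.0427]
ee_rot: [-0.0, 1.0, -0.011, -0.0]
force: [-0.0, -0.3, 0.5]
gripper_width: -0.0002
```

Request:
play_rows(increments=[[[0,0,0.001,0,0,0,-1],[0,0,0.002,0,0,0,-1],[0,0,0.002,0,0,0,-1],[0,0,0.002,0,0,0,-1]]])

```text
time_s: 23.5
eef_pos: [0.5838, -0.1983, 0.0421]
ee_rot: [0.0, 1.0, -0.011, 0.0]
force: [-0.2, -0.0, 2.5]
gripper_width: 0.0003
```

Request:
play_rows(increments=[[[0,0,0.001,0,0,0,-1],[0,0,0.002,0,0,0,-1],[0,0,0.002,0,0,0,-1],[0,0,0.002,0,0,0,-1]]])

```text
time_s: 23.83
eef_pos: [0.584, -0.1984, 0.0416]
ee_rot: [0.0, 1.0, -0.011, 0.0]
force: [-1.5, 1.6, 7.7]
gripper_width: -0.0002
```

Request:
play_rows(increments=[[[0,0,0.001,0,0,0,-1],[0,0,0.001,0,0,0,-1],[0,0,0.001,0,0,0,-1]]])

```text
time_s: 24.08
eef_pos: [0.5841, -0.1984, 0.0414]
ee_rot: [0.0, 1.0, -0.011, 0.0]
force: [-2.3, 2.4, 10.4]
gripper_width: -0.0002
```

Request:
play_rows(increments=[[[0,0,-0.07,0,0,0,-1],[-0.03,0.03,-0.14,0,0,0,-1],[-0.094,0.086,-0.2,0,0,0,-1],[-0.094,0.086,-0.266,0,0,0,-1],[-0.094,0.086,-0.266,0,0,0,-1],[-0.094,0.086,-0.266,0,0,0,-1],[-0.094,0.086,-0.266,0,0,0,-1]]])

```text
time_s: 24.67
eef_pos: [0.5357, -0.2402, 0.1729]
ee_rot: [-0.0, 1.0, -0.012, -0.0]
force: [0.6, -0.7, -0.9]
gripper_width: -0.0002
```

```bash
python3 -c "import look;look.run('w8')"
```

```text
[ 0.5357 -0.2402  0.1729] [-0.      0.9999 -0.0116 -0.    ] [ 0.6 -0.7 -0.9] 24.67
top z at centre 0.0449 slope deg [-0.14 -2.84] 22365
[-0.046 -0.07 ] top z mm 48.4 -> above seat(36.5): 7.9
[-0.046  0.07 ] top z mm 41.5 -> above seat(36.5): 1.0
[ 0.046 -0.07 ] top z mm 48.2 -> above seat(36.5): 7.7
[0.046 0.07 ] top z mm 41.3 -> above seat(36.5): 0.8
plate rect in stud frame ((-0.5777206420898438, -1.4966201782226562), (124.53511810302734, 175.880126953125), 0.041881345212459564)
red [260. 178.] [ 0.4908 -0.197   0.0432]
red [380. 178.] [ 0.5827 -0.1991  0.043 ]
red [264. 285.] [ 0.4888 -0.2846  0.0476]
red [376. 285.] [ 0.5807 -0.2869  0.0473]
```

Both +y corners are down, 0.9 mm above the seat estimate. The −y corners are next, starting with (−46, −44).

Request:
play_rows(increments=[[[-0.05,0.05,0.02,0,0,0,-1],[-0.092,0.09,0.06,0,0,0,-1],[-0.092,0.09,0.13,0,0,0,-1],[-0.092,0.09,0.2,0,0,0,-1],[-0.092,0.09,0.235,0,0,0,-1],[-0.092,0.09,0.242,0,0,0,-1],[-0.092,0.09,0.246,0,0,0,-1],[-0.092,0.09,0.25,0,0,0,-1],[-0.092,0.09,0.253,0,0,0,-1],[-0.092,0.09,0.255,0,0,0,-1],[-0.092,0.09,0.255,0,0,0,-1]]])

```text
time_s: 25.63
eef_pos: [0.4893, -0.2845, 0.0467]
ee_rot: [0.001, 1.0, -0.011, 0.001]
force: [0.1, -0.3, 1.5]
gripper_width: 0.0001
```

Request:
play_rows(increments=[[[0,0,0.001,0,0,0,-1],[0,0,0.002,0,0,0,-1],[0,0,0.002,0,0,0,-1],[0,0,0.002,0,0,0,-1]]])

```text
time_s: 25.97
eef_pos: [0.4893, -0.2846, 0.0459]
ee_rot: [0.001, 1.0, -0.011, 0.001]
force: [-0.5, 0.6, 5.7]
gripper_width: -0.0001
```

Request:
play_rows(increments=[[[0,0,0.001,0,0,0,-1],[0,0,0.002,0,0,0,-1],[0,0,0.002,0,0,0,-1],[0,0,0.002,0,0,0,-1]]])

```text
time_s: 26.3
eef_pos: [0.4894, -0.2848, 0.0453]
ee_rot: [0.001, 1.0, -0.011, 0.001]
force: [-0.6, 1.0, 7.7]
gripper_width: 0.0001
```

Request:
play_rows(increments=[[[0,0,0.001,0,0,0,-1],[0,0,0.002,0,0,0,-1],[0,0,0.002,0,0,0,-1],[0,0,0.002,0,0,0,-1]]])

```text
time_s: 26.63
eef_pos: [0.4894, -0.2848, 0.0445]
ee_rot: [0.001, 1.0, -0.011, 0.001]
force: [-2.2, 1.8, 9.9]
gripper_width: -0.0002
```

Request:
play_rows(increments=[[[0,0,0.001,0,0,0,-1],[0,0,0.002,0,0,0,-1],[0,0,0.002,0,0,0,-1],[0,0,0.002,0,0,0,-1]]])

```text
time_s: 26.97
eef_pos: [0.4892, -0.2846, 0.0424]
ee_rot: [0.001, 1.0, -0.011, 0.001]
force: [1.1, -1.1, 3.8]
gripper_width: 0.0003
```

Request:
play_rows(increments=[[[0,0,0.001,0,0,0,-1],[0,0,0.001,0,0,0,-1],[0,0,0.001,0,0,0,-1]]])

```text
time_s: 27.22
eef_pos: [0.4891, -0.2846, 0.0418]
ee_rot: [0.001, 1.0, -0.012, 0.0]
force: [0.2, -1.3, 4.8]
gripper_width: 0.0003
```

Request:
play_rows(increments=[[[0,0,0.001,0,0,0,-1],[0,0,0.001,0,0,0,-1],[0,0,0.001,0,0,0,-1]]])

```text
time_s: 27.47
eef_pos: [0.4883, -0.2838, 0.0402]
ee_rot: [-0.0, 1.0, -0.011, -0.0]
force: [-0.5, 0.3, 0.8]
gripper_width: 0.0001
```

Request:
play_rows(increments=[[[0,0,0.001,0,0,0,-1],[0,0,0.001,0,0,0,-1],[0,0,0.001,0,0,0,-1]]])

```text
time_s: 27.72
eef_pos: [0.4884, -0.2839, 0.0401]
ee_rot: [-0.0, 1.0, -0.011, -0.0]
force: [-2.5, 1.0, 3.7]
gripper_width: 0.0002
```

Request:
play_rows(increments=[[[0,0,-0.07,0,0,0,-1],[0,0,-0.13,0,0,0,-1],[0.02,0,-0.13,0,0,0,-1],[0.1,0,-0.13,0,0,0,-1],[0.17,0,-0.13,0,0,0,-1],[0.184,0,-0.13,0,0,0,-1],[0.184,0,-0.1,0,0,0,-1],[0.184,0,-0.05,0,0,0,-1],[0.184,0,-0.026,0,0,0,-1],[0.184,0,-0.018,0,0,0,-1],[0.184,0,-0.014,0,0,0,-1],[0.184,0,-0.012,0,0,0,-1]]])

```text
time_s: 28.72
eef_pos: [0.5807, -0.2864, 0.0468]
ee_rot: [0.0, 1.0, -0.012, 0.0]
force: [-0.2, -1.2, 0.9]
gripper_width: -0.0002
```

Request:
play_rows(increments=[[[0,0,0.001,0,0,0,-1],[0,0,0.002,0,0,0,-1],[0,0,0.003,0,0,0,-1],[0,0,0.003,0,0,0,-1]]])

```text
time_s: 29.05
eef_pos: [0.581, -0.2865, 0.0454]
ee_rot: [0.0, 1.0, -0.012, 0.0]
force: [-0.2, -0.8, 1.3]
gripper_width: -0.0002
```

Request:
play_rows(increments=[[[0,0,0.001,0,0,0,-1],[0,0,0.002,0,0,0,-1],[0,0,0.003,0,0,0,-1],[0,0,0.003,0,0,0,-1]]])

```text
time_s: 29.38
eef_pos: [0.5807, -0.2862, 0.0432]
ee_rot: [-0.0, 1.0, -0.011, -0.0]
force: [0.3, -0.0, 0.1]
gripper_width: 0.0003
```

Request:
play_rows(increments=[[[0,0,0.001,0,0,0,-1],[0,0,0.002,0,0,0,-1],[0,0,0.002,0,0,0,-1],[0,0,0.002,0,0,0,-1]]])

```text
time_s: 29.72
eef_pos: [0.5807, -0.2862, 0.0423]
ee_rot: [0.0, 1.0, -0.011, -0.0]
force: [0.0, -0.7, -0.1]
gripper_width: -0.0001
```

Request:
play_rows(increments=[[[0,0,0.001,0,0,0,-1],[0,0,0.002,0,0,0,-1],[0,0,0.002,0,0,0,-1],[0,0,0.002,0,0,0,-1]]])

```text
time_s: 30.05
eef_pos: [0.5807, -0.2862, 0.0413]
ee_rot: [0.0, 1.0, -0.011, -0.0]
force: [0.8, 0.1, -0.5]
gripper_width: -0.0001
```

Request:
play_rows(increments=[[[0,0,0.001,0,0,0,-1],[0,0,0.002,0,0,0,-1],[0,0,0.002,0,0,0,-1]]])

```text
time_s: 30.3
eef_pos: [0.5807, -0.2863, 0.0403]
ee_rot: [0.0, 1.0, -0.011, 0.0]
force: [-0.6, 0.7, -0.8]
gripper_width: 0.0001
```

Request:
play_rows(increments=[[[0,0,0.001,0,0,0,-1],[0,0,0.001,0,0,0,-1],[0,0,0.001,0,0,0,-1]]])

```text
time_s: 30.55
eef_pos: [0.5808, -0.2863, 0.0401]
ee_rot: [0.0, 1.0, -0.011, 0.0]
force: [-0.2, 1.4, 2.2]
gripper_width: 0.0001
```

Request:
play_rows(increments=[[[0,0,0.001,0,0,0,-1],[0,0,0.001,0,0,0,-1],[0,0,0.001,0,0,0,-1]]])

```text
time_s: 30.8
eef_pos: [0.5809, -0.2864, 0.0399]
ee_rot: [0.0, 1.0, -0.011, 0.0]
force: [-1.9, 1.1, 5.2]
gripper_width: 0.0
```

Seated there too. Another 0.5 mm, then back up and look.

Request:
play_rows(increments=[[[0,0,0.001,0,0,0,-1],[0,0,0.001,0,0,0,-1],[0,0,0.001,0,0,0,-1]]])

```text
time_s: 31.05
eef_pos: [0.5809, -0.2864, 0.0397]
ee_rot: [0.0, 1.0, -0.011, 0.0]
force: [-2.5, 0.7, 8.6]
gripper_width: -0.0001
```

Request:
play_rows(increments=[[[0,0,-0.07,0,0,0,-1],[-0.03,-0.03,-0.14,0,0,0,-1],[-0.094,-0.09,-0.2,0,0,0,-1],[-0.094,-0.09,-0.266,0,0,0,-1],[-0.094,-0.09,-0.266,0,0,0,-1],[-0.094,-0.09,-0.266,0,0,0,-1],[-0.094,-0.09,-0.266,0,0,0,-1]]])

```text
time_s: 31.63
eef_pos: [0.5349, -0.2403, 0.1718]
ee_rot: [0.0, 1.0, -0.011, 0.0]
force: [-0.3, -0.6, -0.2]
gripper_width: -0.0003
```

```bash
python3 - <<'E'
import look,cv2
from h import *
im=look.run('w9')
save('w9c.png',cv2.resize(im[90:345,220:425],(640,796)) [:796] if 0 else cv2.resize(im[100:345,225:420],(478,600),interpolation=cv2.INTER_CUBIC))
E
```

```text
[ 0.5349 -0.2403  0.1718] [ 3.000e-04  9.999e-01 -1.150e-02  3.000e-04] [-0.3 -0.6 -0.2] 31.63
top z at centre 0.0409 slope deg [-0.11  0.04] 21957
[-0.046 -0.07 ] top z mm 40.9 -> above seat(36.5): 0.4
[-0.046  0.07 ] top z mm 41.0 -> above seat(36.5): 0.5
[ 0.046 -0.07 ] top z mm 40.8 -> above seat(36.5): 0.3
[0.046 0.07 ] top z mm 40.9 -> above seat(36.5): 0.4
plate rect in stud frame ((-0.609405517578125, -2.1626129150390625), (124.5457992553711, 176.71987915039062), 0.04829715937376022)
red [261. 178.] [ 0.4909 -0.1972  0.0414]
red [381. 178.] [ 0.5828 -0.1993  0.0412]
red [266. 283.] [ 0.4889 -0.285   0.0414]
red [376. 283.] [ 0.5807 -0.2871  0.0412]
```

View pics/w9c.png

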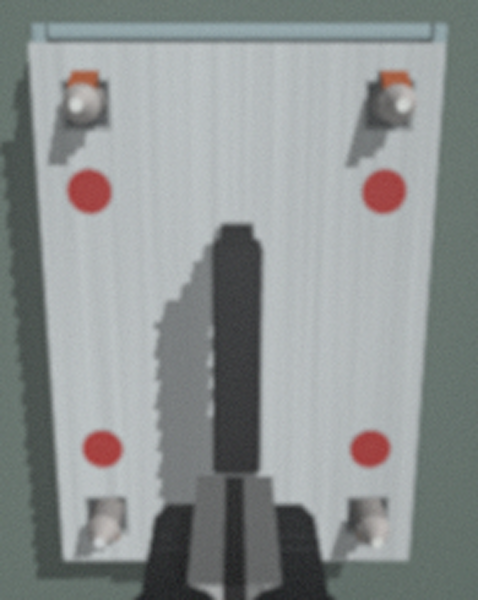

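The plate is level and 0.4 mm from the seat estimate at every corner. Both +y tongues show orange over the plate, at crop (84,78) and (395,78). The −y tongues are hidden behind their pins, so I'll look from the −y end.

Request:
play_rows(increments=[[[-0.01,0.08,-0.02,0,0,0,-1],[-0.01,0.16,-0.02,0,0,0,-1],[-0.01,0.24,-0.02,0,0,0,-1],[-0.01,0.32,-0.02,0,0,0,-1],[-0.01,0.38,-0.02,0,0,0,-1],[-0.01,0.38,-0.02,0,0,0,-1],[-0.01,0.38,-0.02,0,0,0,-1],[-0.01,0.38,-0.02,0,0,0,-1],[-0.01,0.38,-0.02,0,0,0,-1]]])

```text
time_s: 32.43
eef_pos: [0.5255, -0.4289, 0.1812]
ee_rot: [-0.001, 1.0, -0.011, -0.0]
force: [-0.6, 0.9, 1.0]
gripper_width: 0.0002
```

```bash
python3 - <<'E'
from h import *
print(manip.state()['eef_pos'].round(3))
im,d=manip.get_image('wrist'); t,_=manip.get_image('top')
save('wA.png',np.hstack([cv2.resize(im[0:120,215:415],None,fx=2.4,fy=2.4,interpolation=cv2.INTER_CUBIC)[:280],cv2.resize(t[170:290,250:390],(320,280))]))
E
```

```text
[ 0.526 -0.429  0.181]
```

View pics/wA.png

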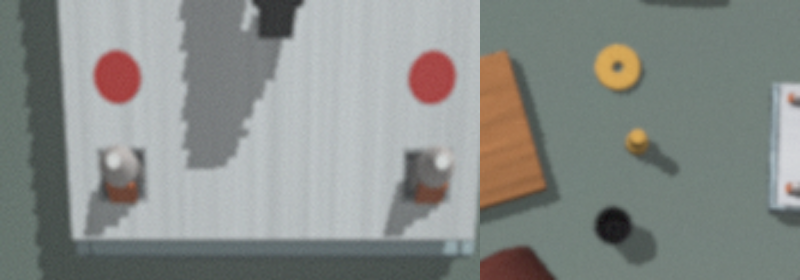

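The −y tongues also show orange over the plate at (120,190) and (430,190), and the bystanders in view stand where they were. I'm handing in.

```bash
python3 -c "from cell import manip; print(manip.sign_off())"
```

```text
the job is handed in; nothing more can be done
None
```

The cover is on the drive box with all four tongues out over the plate, and I handed the job in at about 32.5 s with the arm clear.

I lifted the aluminium cover off its block by the handle and lowered it level onto the four pins. It was then released and pressed down at the red spots with the shut fingers. Pressing the −x spot at each y end also brought the other corner of that end down.

**Force:** The highest push I read was about 11 N on a red spot. While I lowered the cover by the handle it was 10 N, about 13 N with the cover's weight. These are readings at the end of each move, so brief peaks in between were not seen.

**Last checks:**
- **Height:** The plate is level to about 0.1° and reads 0.3–0.5 mm above my estimate of the seat height at all four corners. That is below the 1.5 mm click height and within the depth error.
- **Tongues:** All four show orange outside their holes, two seen from the +y end and two from the −y end. I judged this from the pictures; I had no reading of the tongue or pad joints.
- **Tilt:** The largest tilt I measured was about 2.8°, with the +y end clicked and the −y end still up. It was not measured while I was pressing.
- **Bystanders:** The loupe, collet, spare wheel and chip brush showed no change. I did not look at the driver and oiler again, but the arm did not go near them.

**Disagreement:** The camera puts the plate about 2 mm off centre towards −y, more than the 1 mm of play allows. I took that as calibration error, because the pins and tongues look right in the pictures.

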